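# Wind the beaker lift up to its marked ratchet tooth

### The arm

A 6-joint arm with a two-finger parallel gripper is mounted at the origin on the work surface. World frame = base frame: x ahead of the robot, y to its left, z up, the work surface at z = 0. Lengths are in m, angles in rad, forces in N, time in s.
With the tool pointing down it reaches from about 0.25 to 0.725 m from the base axis. Payload 4 kg.
Tool frame: the origin (TCP) lies between the finger pads; the fingertips stand 25 mm ahead of it and the grasp point (between the pads) lies 6 mm ahead of it; z points along the fingers, y is the line along which they close (so a half turn about z gives the same grasp; the last joint's range is limited). The gripper opens to 85 mm and grips with 20 to 120 N. Pads are 22 mm wide; open, the fingers measure 114 mm over their backs; the gripper's body (76 mm by 85 mm) begins 54 mm behind the grasp point. The pads swing forward as they close: fully open they stand 13 mm farther back than shut.
Start: joints at [-1.188, 0.241, 0.005, 1.335, 0, 1.571], TCP at [0.187, -0.464, 0.256] pointing down, gripper open.
Joint ranges: [-2.72, 2.72], [-1.05, 1.87], [-1.09, 1.28], [-1.99, 2.15], [-1.42, 1.44], [-3.14, 3.14]. Speed limits (rad/s): [2.79, 2.79, 3.14, 3.14, 3.14, 3.14].

### API

Orientations are given as a unit quaternion [x, y, z, w].
In Python, from workcell import bot gives the robot as it stands. The module is installed in compiled form; this text tells all that it offers.
- The arm moves only by the shell command python3 -m pendant 'ROWS'. ROWS is JSON, one flat list of numbers, 7 for each row, row after row: the shift along the tool's x, y, z normalised to -1 to 1, where 1 is 0.5 m, then the turn, a rotation vector about the tool's x, y, z normalised to -1 to 1, where 1 is 180 degrees, then the opening, from 0 (shut) to 1 (fully open). In form: [tx, ty, tz, ax, ay, az, fingers, tx, ty, tz, ax, ay, az, fingers, ...]. A call has exactly 10 rows; each row is the pose to reach, as a shift and turn from the pose commanded when the call began, along the tool's axes at that moment, turning the shorter way round; what a row does not reach only later rows make up. A row lasts 1/12 s, in which the tool goes at most 41.7 mm and 7.16 degrees, less where a joint would pass 70% of its speed; a pose out of reach is approached as far as the arm can. A call with a number of a shift or a turn outside -1 to 1 is refused whole. A call with a gripper value outside its range is refused whole. The fingers move at their own pace and stop on an object; the grip force is fixed at half the most. Time passes only in rows, so rows that repeat a pose let the fingers close, or fill a call up. It gives the time, the measured TCP pose, the force, the opening and the grip force at its end, in the units of the state.
- bot.get_obs(): the state, without advancing time (a new reading comes with each control period).
- bot.camera(name): name is "scene" or "top" or "wrist"; returns a dict with "pixels" (420x560x3 uint8, red, green, blue), "mtx" (3x3 intrinsics, pixels), "cam_to_world" (4x4, takes a point from camera to world coordinates); the wrist camera has in their place "hand_eye" (4x4, takes a point from camera to tool coordinates, whose origin is the TCP and whose axes are the flange's). Camera axes: x right, y up, looking along -z (the intrinsics and any distortion apply to the point x, -y, -z); pixel columns grow to the right and rows downward; lengths in m; the calibration is good to about 2 mm. A picture is of the moment at which its call begins: read the wrist's pose just before it. There is no depth.
- bot.job_done(): hands the job in; it is judged then, once.
The state is a dict: "clock": time; "joint_pos": joint angles; "joint_vel": joint speeds; "tau": joint torques, N m; "eef_pos": TCP position; "tool_rot": TCP orientation; "ft_force": force on the tool from outside, world axes, zero at the start; "ft_torque": the same for the moment, N m; "grip_width": finger opening in m; "grasp_force": force on a finger pad.
Only numpy, scipy, OpenCV 4.12 (cv2) and the standard library are available. Lean on these libraries where they do the work, as an engineer would, in place of code of your own. Each camera call takes 0.05 s, during which the arm holds its last target. There are 200 camera calls.

### The job

Raise the weighing beaker: turn the black bar knob on the ratchet beaker lift clockwise (from above) until the pawl has dropped behind the tooth that puts the white pointer at the long mark, then let go so that the pawl holds it there. Do not wind on to a later tooth, as the ratchet does not run back. Leave the magnetic stirrer's knob and the loose pipette alone.

Things in the scene. Friction and masses are not known exactly. Their poses are not given: they have to be found in the camera images.
- wheel (a joint): Angle of the lift's toothed steel wheel (86 mm wide) and knob, rad, growing clockwise from above. The pawl holds it every 0.524: it starts held at 0 or 0.524; wanted is 1.047, pointer at the long mark. Let go, it runs back to the last tooth passed, so turn 0.1 to 0.4 beyond 1.047, then release; past 1.55 the next tooth has caught for good. Takes under 0.3 N m.
- wheel_grip (a point): Grip point of the lift's knob, on its vertical axis, 79 mm above the table. A black bar 46 mm long (x of this point, pointer at -x), 14 mm thick (y), from 60 to 92 mm above the table; it turns with the wheel, whose top and pawl are at most 52 mm high. White fixed housing 140 mm square; platform with glass beaker 122 mm behind the knob, rim up to 165 mm high.
- stir_knob (a joint): Angle of the magnetic stirrer's round black knob, 30 mm wide, 16 mm high, on a fixed white box 150 x 140 x 45 mm with a square white plate, on the other side of the bench. 0 at the start, clockwise positive. A bystander: leave it alone.
- pipette_center (a point): Middle of the body of a white pipette lying loose, 11 mm above the table; 270 mm long along x (its tip 172 mm to +x of here), 26 mm wide. A bystander: leave it where it is.

How it is judged:
By the outcome, as a careful person would: the job done as asked, in the order asked, and still so for the second after the job is handed in, with the robot touching nothing.
It also fails if it takes over 29 s, if anything falls off the work surface, if the arm or the gripper's body presses on something with over 40 N, if the wrist force passes 120 N, or if a joint passes its speed limit or range.

## Working session

There is one attempt and no reset: what is moved stays moved. The work goes in short steps, Python scripts to look and compute and a shell command to move; the robot and the scene stay as the last step left them, time stands still between calls to the robot, and variables do not carry over. Pictures are saved under pics/ and viewed, at most 10 in all, crops included, and the job is handed in when it is done.

```bash
mkdir -p pics
python3 - <<'E'
from workcell import bot
import cv2,numpy as np
o=bot.get_obs();print(o['clock'],o['eef_pos'],o['tool_rot'],o['grip_width'])
for n in("scene","top"):
    c=bot.camera(n);cv2.imwrite(f"pics/{n}0.png",c["pixels"][:,:,::-1]);np.savez(f"{n}0.npz",**c);print(n,c["mtx"].round(1).tolist(),c["cam_to_world"].round(3).tolist(),c.keys())
E
```

```text
0.0 [ 0.18653266 -0.46327335  0.2554206 ] [ 9.81742606e-01  1.90211394e-01 -1.89052959e-04 -1.02244714e-03] 0.08518839634647087
scene [[455.4, 0.0, 277.3], [0.0, 455.4, 211.7], [0.0, 0.0, 1.0]] [[0.643, -0.504, 0.577, 1.185], [0.766, 0.417, -0.49, -0.735], [0.006, 0.757, 0.654, 0.848], [0.0, 0.0, 0.0, 1.0]] dict_keys(['pixels', 'mtx', 'cam_to_world'])
top [[415.5, 0.0, 281.6], [0.0, 415.5, 205.5], [0.0, 0.0, 1.0]] [[0.015, 0.993, -0.113, 0.389], [-1.0, 0.016, 0.012, -0.137], [0.014, 0.113, 0.993, 1.126], [0.0, 0.0, 0.0, 1.0]] dict_keys(['pixels', 'mtx', 'cam_to_world'])
```

View pics/top0.png

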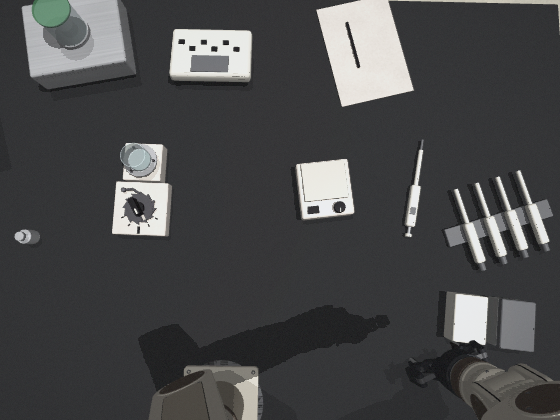

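View pics/scene0.png

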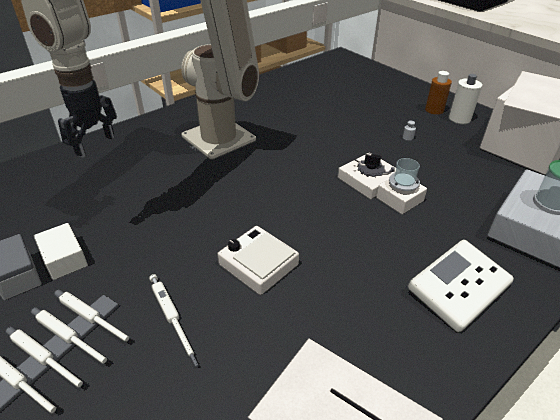

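The top view shows the lift with its knob at about (137,208), beaker behind it at (140,160). The scene view shows the knob at about (372,160). The stirrer is at (325,190) in the top view and the pipette at (413,190).

```bash
cat > h.py <<'E'
import numpy as np
def ray(c,px):
    K=c["mtx"];T=c["cam_to_world"];d=np.array([(px[0]-K[0,2])/K[0,0],-(px[1]-K[1,2])/K[1,1],-1.])
    return T[:3,3],T[:3,:3]@d
def plane(c,px,z):
    o,d=ray(c,px);return o+d*(z-o[2])/d[2]
def tri(c1,p1,c2,p2):
    o1,d1=ray(c1,p1);o2,d2=ray(c2,p2)
    s=np.linalg.lstsq(np.c_[d1,-d2],o2-o1,rcond=None)[0]
    a,b=o1+d1*s[0],o2+d2*s[1];return (a+b)/2,np.linalg.norm(a-b)
E
python3 - <<'E'
import cv2,numpy as np
from h import *
t=np.load("top0.npz");s=np.load("scene0.npz")
print(tri(t,(137,208),s,(372,158)))
a=cv2.resize(t["pixels"][170:245,105:180],(600,600),interpolation=cv2.INTER_CUBIC)
b=cv2.resize(s["pixels"][140:215,335:430],(760,600),interpolation=cv2.INTER_CUBIC)
im=np.hstack([cv2.resize(a,(400,400)),cv2.resize(b,(400,316)).repeat(1,0) if 0 else cv2.resize(b,(400,400))])
cv2.imwrite("pics/crop0.png",im[:,:,::-1])
E
```

```text
(array([0.49809009, 0.21613904, 0.0792171 ]), np.float64(0.004539430228470696))
```

View pics/crop0.png

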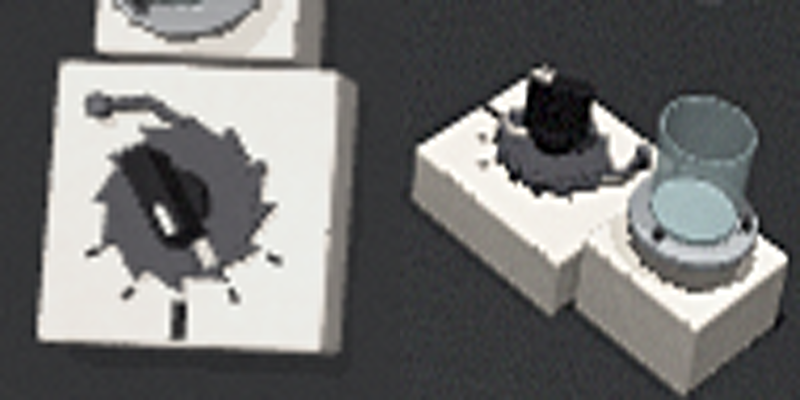

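```bash
python3 -m pendant '[0.54,-0.51,-0.1,0,0,0,1, 0.54,-0.51,-0.1,0,0,0,1, 0.54,-0.51,-0.1,0,0,0,1, 0.54,-0.51,-0.1,0,0,0,1, 0.54,-0.51,-0.1,0,0,0,1, 0.54,-0.51,-0.1,0,0,0,1, 0.54,-0.51,-0.1,0,0,0,1, 0.54,-0.51,-0.1,0,0,0,1, 0.54,-0.51,-0.1,0,0,0,1, 0.54,-0.51,-0.1,0,0,0,1]'; python3 -c "
from workcell import bot
o=bot.get_obs();print(o['joint_pos'],o['eef_pos'],o['tool_rot'])"
```

```text
clock: 0.93
eef_pos: [0.3445, -0.1204, 0.3071]
tool_rot: [0.981, 0.196, 0.002, -0.001]
ft_force: [-0.4, -0.7, 0.1]
grip_width: 0.0854
grasp_force: 0.0
[-0.33866952 -0.04969448 -0.18882526  1.42986581  0.00309852  2.4079271 ] [ 0.3444661  -0.12042005  0.30713539] [ 9.80558730e-01  1.96217653e-01  1.56502265e-03 -8.72161699e-04]
```

```bash
python3 -m pendant '[0.53,-0.51,0,0,0,-0.39,1, 0.53,-0.51,0,0,0,-0.39,1, 0.53,-0.51,0,0,0,-0.39,1, 0.53,-0.51,0,0,0,-0.39,1, 0.53,-0.51,0,0,0,-0.39,1, 0.53,-0.51,0,0,0,-0.39,1, 0.53,-0.51,0,0,0,-0.39,1, 0.53,-0.51,0,0,0,-0.39,1, 0.53,-0.51,0,0,0,-0.39,1, 0.53,-0.51,0,0,0,-0.39,1]' ; python3 -m pendant '[0,0,0,0,0,-0.39,1, 0,0,0,0,0,-0.39,1, 0,0,0,0,0,-0.39,1, 0,0,0,0,0,-0.39,1, 0,0,0,0,0,-0.39,1, 0,0,0,0,0,-0.39,1, 0,0,0,0,0,-0.39,1, 0,0,0,0,0,-0.39,1, 0,0,0,0,0,-0.39,1, 0,0,0,0,0,-0.39,1]'
python3 - <<'E'
from workcell import bot
import numpy as np,cv2
o=bot.get_obs();c=bot.camera("wrist");print(o['joint_pos'],o['eef_pos'],o['tool_rot'],c['hand_eye'].round(3))
print(c.keys())
np.savez("w1.npz",pos=o['eef_pos'],q=o['tool_rot'],**c);cv2.imwrite("pics/w1.png",c["pixels"][:,:,::-1])
E
```

```text
clock: 1.77
eef_pos: [0.4944, 0.214, 0.304]
tool_rot: [0.69, 0.724, -0.0, -0.001]
ft_force: [0.1, -1.0, 0.2]
grip_width: 0.0856
grasp_force: 0.0
clock: 2.6
eef_pos: [0.4926, 0.2083, 0.3056]
tool_rot: [0.151, 0.989, -0.0, -0.001]
ft_force: [0.4, 0.1, 0.2]
grip_width: 0.0852
grasp_force: 0.0
[ 4.00250319e-01  2.97976586e-01  2.09089954e-01  1.48341997e+00
 -1.96999099e-04  7.03274741e-01] [0.49256861 0.20834045 0.30558592] [ 1.50933074e-01  9.88543690e-01 -4.79717931e-04 -5.91445439e-04] [[ 0.     0.959  0.284  0.073]
 [ 1.    -0.001  0.001  0.001]
 [ 0.001  0.284 -0.959 -0.119]
 [ 0.     0.     0.     1.   ]]
dict_keys(['pixels', 'mtx', 'hand_eye'])
```

View pics/w1.png

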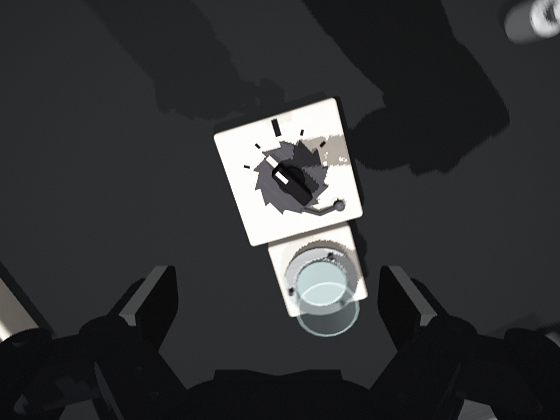

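The wrist view shows the wheel centre at about (291,183). The pointer is at (272,161), in line with the short mark at (257,146), and the long mark is at (277,127). So the wheel is one tooth short (0.524).

Run:
```python
import numpy as np,cv2
from scipy.spatial.transform import Rotation as R
from h import *
w=dict(np.load("w1.npz"));T=np.eye(4);T[:3,:3]=R.from_quat(w['q']).as_matrix();T[:3,3]=w['pos'];w['cam_to_world']=T@w['hand_eye']
np.savez("w1c.npz",**w)
g=w['pixels'].max(2)
sub=g[140:225,240:345]
m=((g<40)*255).astype(np.uint8);m[:130]=0;m[215:]=0;m[:,:235]=0;m[:,345:]=0
n,l,st,ce=cv2.connectedComponentsWithStats(m)
for i in range(1,n):
    if st[i,4]>40:
        pts=np.argwhere(l==i)[:,::-1].astype(np.float32);print(st[i],ce[i],cv2.minAreaRect(pts))
print(g[165:210:3,265:320:3])
cv2.imwrite("pics/c1.png",cv2.resize(w['pixels'][115:225,210:360],(750,550),interpolation=cv2.INTER_CUBIC)[:,:,::-1])
```

```text
[272 161  41  45 862] [293.32714617 182.07540603] ((293.7500305175781, 181.75001525878906), (47.37614822387695, 26.870054244995117), 45.0)
[[103 108 134 252  92  10  14  35  34  33  52  52  51  51  52  49  61  87
   68]
 [104 102  86  63  10  29  10   8  13  22  16  21  52  90 101 105  95  99
   99]
 [102 103 107  10  80  36  19  11   8  16  23  22  18  50 102 103 101  99
   98]
 [102 105  98  31 255 255  22  18  11  12  16  22  22  55  48 102 101 103
   99]
 [101 102 103  40  70 255 255  27  38  11  11  17  20  25  53  56 103 101
  104]
 [104 103 101  92  38  34 255 255  34  39  12  11  16  19  52  53  61  99
  100]
 [106 103 104 102  72  37  32 189  39  40  38  17  10  22  52  50  52  68
   99]
 [106 105 101 102 104  36  36  40  38  37  40  37  18  12  37  51  50  52
   88]
 [100 105 107 101 104  90  37  35  40  37  37  38  38  19  10  47  51  47
  104]
 [103 102 103 106 104 104  92  36  30  37  38  38  37  39  22  12  70 100
   98]
 [106 102 101 102 107 104 103 103 105  26  37  37  37  37  36  21 107  98
  212]
 [101 106 103 103 103 106 103 104 103 104  34  38  36  37  36  35 103 151
  245]
 [ 99  99 104 103 103 103 105 103 103 102 103  46  37  38  35  92 101  76
  255]
 [ 96 255 245 103 104 100 103 106 102 103 102 104  58  33  92 102  97 212
  255]
 [254 253 253 251  98 104 102 102 104 103 103 102 104  72 103 131 171 255
  255]]
```

View pics/c1.png

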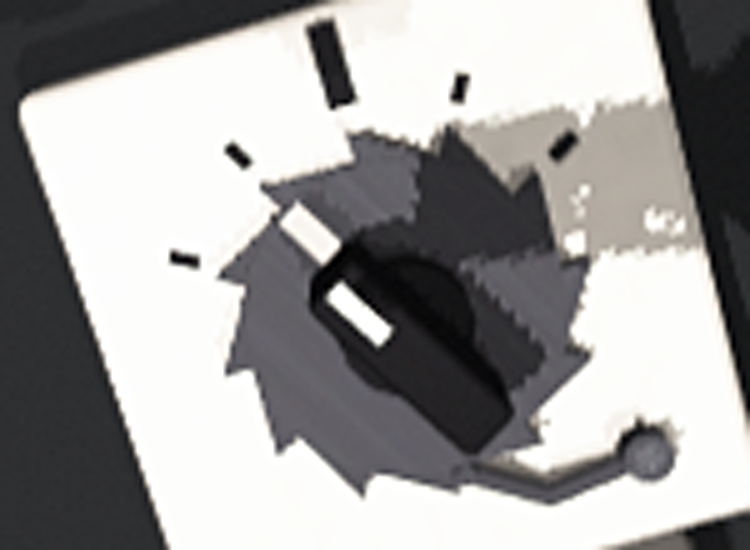

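Run:
```python
import numpy as np,cv2
from scipy.spatial.transform import Rotation as R
from h import *
w=np.load("w1c.npz");s=np.load("scene0.npz");t=np.load("top0.npz")
g=w['pixels'].max(2);v=np.zeros_like(g);v[160:210,268:318]=g[160:210,268:318]
m=(((v>29)&(v<44))*255).astype(np.uint8);m[168:186,274:292]|=((v[168:186,274:292]>200)*255).astype(np.uint8)
m=cv2.morphologyEx(m,cv2.MORPH_CLOSE,np.ones((3,3)));m=cv2.morphologyEx(m,cv2.MORPH_OPEN,np.ones((5,5)))
n,l,st,ce=cv2.connectedComponentsWithStats(m);i=1+st[1:,4].argmax()
r=cv2.minAreaRect(np.argwhere(l==i)[:,::-1].astype(np.float32));print(r)
P=[plane(w,p,0.092) for p in cv2.boxPoints(r)];print(np.round(P,4))
e=[np.linalg.norm(P[k+1]-P[k]) for k in range(3)];print('sides',e)
k=int(np.argmax(e[:2]));d=P[k+1]-P[k];yb=np.degrees(np.arctan2(d[1],d[0]));print('centre',np.mean(P,0),'bar yaw',yb)
print('tri',tri(w,r[0],s,(374,156)), tri(w,r[0],t,(135.5,206)))
X=R.from_quat(w['q']).as_matrix();print('tool yaw',np.degrees(np.arctan2(X[1,0],X[0,0])),'shift tool',X.T@(np.mean(P,0)-w['pos']))
# marks for pointer check
c=plane(w,r[0],.092)
for nm,px,z in(("long",(210+332/5,115+62/5),.045),("short",(210+238/5,115+155/5),.045),("ptr",(210+310/5,115+230/5),.052)):
    q=plane(w,px,z)-np.mean(P,0);print(nm,np.degrees(np.arctan2(q[1],q[0])),np.hypot(*q[:2]))
```

```text
((291.08538818359375, 187.768310546875), (43.88482666015625, 14.211812019348145), 38.65980911254883)
[[0.4868 0.2018 0.092 ]
 [0.4788 0.2135 0.092 ]
 [0.5155 0.2381 0.092 ]
 [0.524  0.2263 0.092 ]]
sides [np.float64(0.014127787510776164), np.float64(0.0441521682408901), np.float64(0.014467654858720284)]
centre [0.50128777 0.21993281 0.092     ] bar yaw 33.79846571501505
tri (array([0.50270616, 0.22019758, 0.08761517]), np.float64(0.00161312467228982)) (array([0.50285842, 0.21898886, 0.07880756]), np.float64(0.0026096710594514533))
tool yaw 162.63795498956873 shift tool [-0.00508147  0.01390676  0.21356529]
long 177.62082151891133 0.05814321038850523
short -152.80597567417266 0.05086348936649604
ptr -153.77245703287215 0.0287347557620976
```

```bash
python3 -m pendant '[-0.007,0.032,0.23,0,0,-0.255,1, -0.007,0.032,0.23,0,0,-0.255,1, -0.007,0.032,0.23,0,0,-0.255,1, -0.007,0.032,0.23,0,0,-0.255,1, -0.007,0.032,0.23,0,0,-0.255,1, -0.007,0.032,0.23,0,0,-0.255,1, -0.007,0.032,0.23,0,0,-0.255,1, -0.007,0.032,0.23,0,0,-0.255,1, -0.007,0.032,0.23,0,0,-0.255,1, -0.007,0.032,0.23,0,0,-0.255,1]'
python3 - <<'E'
from workcell import bot
import numpy as np,cv2
from scipy.spatial.transform import Rotation as R
o=bot.get_obs();w=bot.camera("wrist")
T=np.eye(4);T[:3,:3]=R.from_quat(o['tool_rot']).as_matrix();T[:3,3]=o['eef_pos'];w['cam_to_world']=T@w['hand_eye']
np.savez("w2.npz",T=T,**w);cv2.imwrite("pics/w2.png",w["pixels"][:,:,::-1])
E
```

```text
clock: 3.48
eef_pos: [0.5007, 0.223, 0.1911]
tool_rot: [-0.243, 0.97, -0.0, -0.0]
ft_force: [0.5, -0.9, -0.6]
grip_width: 0.0851
grasp_force: 0.0
```

View pics/w2.png

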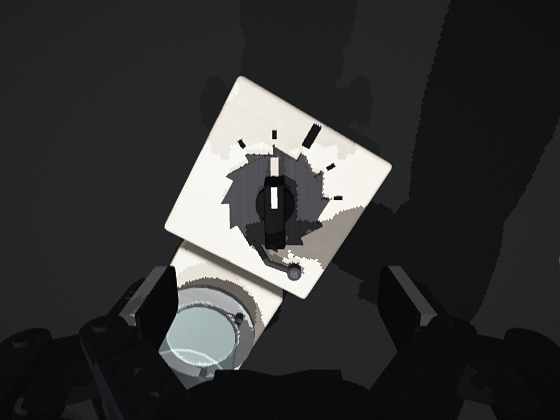

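The bar now stands upright in the image, centred near (275,213), so the yaw is right. The pointer at (275,163) is on the short mark.

Run:
```python
import numpy as np
from h import *
w=np.load("w2.npz");w1=np.load("w1c.npz");g=w['pixels'].max(2)
for r in(205,220,235,243):print(r,g[r,255:300:1].tolist())
print(g[170:256:2,270].tolist())
for p in((275,213),(275,180),(275,248)):
    q=plane(w,p,.092);print(q,w['T'][:3,:3].T@(q-w['T'][:3,3]))
print(tri(w,(275,213),w1,(293,186.4)))
```

```text
205 [62, 24, 30, 30, 31, 32, 29, 30, 31, 18, 25, 30, 31, 30, 27, 30, 166, 255, 248, 247, 249, 255, 153, 10, 28, 29, 28, 26, 19, 11, 15, 16, 16, 17, 17, 17, 18, 16, 16, 27, 42, 40, 42, 87, 79]
220 [83, 86, 89, 89, 87, 39, 42, 38, 26, 18, 23, 29, 29, 29, 31, 29, 29, 30, 31, 29, 29, 31, 27, 29, 30, 28, 28, 27, 21, 16, 12, 23, 38, 42, 42, 46, 42, 44, 42, 42, 40, 62, 62, 59, 35]
235 [44, 41, 42, 42, 42, 41, 41, 41, 45, 41, 9, 12, 15, 16, 17, 14, 17, 17, 15, 17, 13, 16, 17, 16, 16, 16, 16, 15, 13, 11, 33, 39, 40, 39, 41, 43, 43, 45, 43, 42, 41, 42, 41, 42, 39]
243 [41, 41, 43, 31, 33, 45, 52, 40, 42, 42, 9, 12, 15, 14, 17, 17, 16, 14, 16, 17, 17, 15, 15, 16, 16, 16, 16, 16, 12, 9, 23, 42, 39, 40, 40, 41, 40, 40, 39, 39, 38, 39, 39, 40, 40]
[135, 116, 118, 54, 9, 8, 10, 13, 17, 50, 46, 40, 37, 37, 38, 38, 37, 28, 30, 27, 29, 30, 30, 30, 29, 29, 30, 31, 30, 30, 30, 31, 14, 16, 15, 16, 18, 16, 28, 7, 146, 155, 125]
[0.49750527 0.21989456 0.092     ] [ 0.00425879 -0.00119062  0.09909643]
[0.47771749 0.20937257 0.092     ] [ 0.0266701  -0.0011532   0.09910697]
[0.51976783 0.23173249 0.092     ] [-0.02095542 -0.00123272  0.09908456]
(array([0.502976  , 0.22190033, 0.07598704]), np.float64(0.002033429665612016))
```

```bash
python3 -m pendant '[0.002,-0.003,0.12,0,0,0,1, 0.002,-0.003,0.17,0,0,0,1, 0.002,-0.003,0.208,0,0,0,1, 0.002,-0.003,0.208,0,0,0,1, 0.002,-0.003,0.208,0,0,0,0.6, 0.002,-0.003,0.208,0,0,0,0.3, 0.002,-0.003,0.208,0,0,0,0, 0.002,-0.003,0.208,0,0,0,0, 0.002,-0.003,0.208,0,0,0,0, 0.002,-0.003,0.208,0,0,0,0]'
```

```text
clock: 4.37
eef_pos: [0.5018, 0.2212, 0.0887]
tool_rot: [-0.244, 0.97, -0.001, 0.002]
ft_force: [-0.7, -3.8, 14.1]
grip_width: 0.013
grasp_force: 61.9
```

```bash
python3 -m pendant '[0,0,0,0,0,0.03,0, 0,0,0,0,0,0.06,0, 0,0,0,0,0,0.09,0, 0,0,0,0,0,0.12,0, 0,0,0,0,0,0.15,0, 0,0,0,0,0,0.18,0, 0,0,0,0,0,0.21,0, 0,0,0,0,0,0.24,0, 0,0,0,0,0,0.245,0, 0,0,0,0,0,0.245,0]'
python3 - <<'E'
from workcell import bot
import numpy as np,cv2
from scipy.spatial.transform import Rotation as R
o=bot.get_obs();w=bot.camera("wrist");print(o['ft_force'],o['ft_torque'],o['joint_pos'])
T=np.eye(4);T[:3,:3]=R.from_quat(o['tool_rot']).as_matrix();T[:3,3]=o['eef_pos'];w['cam_to_world']=T@w['hand_eye']
np.savez("w3.npz",T=T,**w);cv2.imwrite("pics/w3.png",w["pixels"][:,:,::-1]);print(np.degrees(np.arctan2(T[1,0],T[0,0])))
E
```

```text
clock: 5.2
eef_pos: [0.5018, 0.2205, 0.0888]
tool_rot: [0.139, 0.99, -0.001, 0.002]
ft_force: [1.2, -4.2, 4.7]
grip_width: 0.0131
grasp_force: 59.4
[ 1.23826336 -4.20571419  4.71460155] [-0.89743271 -0.09436397  0.06333474] [ 0.41551553  0.46077066 -0.13760163  0.97013784 -0.00286039  0.69392064]
164.04845038909588
```

View pics/w3.png

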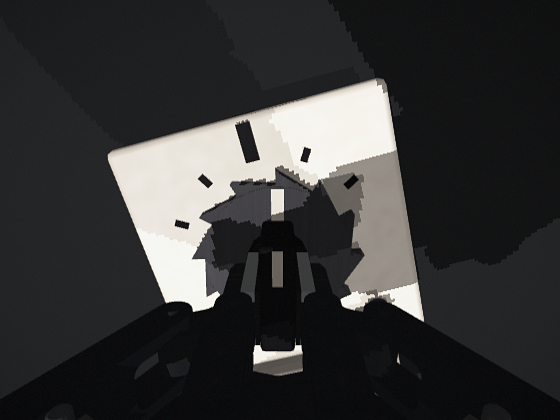

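The pointer at (277,203) sits about halfway between the long mark (247,140) and the next mark (306,155), about 0.24 rad past the long mark. Release now.

```bash
python3 -m pendant '[0,0,0,0,0,0,0.5, 0,0,0,0,0,0,0.7, 0,0,0,0,0,0,0.7, 0,0,0,0,0,0,0.7, 0,0,0,0,0,0,0.7, 0,0,0,0,0,0,0.7, 0,0,-0.05,0,0,0,0.7, 0,0,-0.12,0,0,0,0.7, 0,0,-0.2,0,0,0,0.7, 0,0,-0.2,0,0,0,0.7]';  python3 - <<'E'
from workcell import bot
import numpy as np,cv2
w=bot.camera("wrist");cv2.imwrite("pics/w4.png",w["pixels"][:,:,::-1])
E
```

```text
clock: 6.08
eef_pos: [0.5046, 0.2234, 0.1954]
tool_rot: [0.138, 0.99, 0.004, 0.006]
ft_force: [1.1, 0.3, 0.9]
grip_width: 0.0598
grasp_force: 0.0
```

View pics/w4.png

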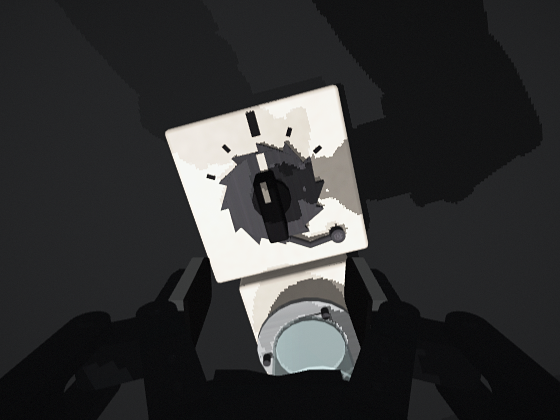

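The pointer at (261,162) now lines up with the long mark at (252,123). The pawl is holding and the gripper is clear of everything.

```bash
python3 -c "
from workcell import bot
print(bot.job_done())"
```

```text
the job is handed in; nothing more can be done
None
```

The lift is wound one tooth to the long mark and the pawl holds it there; the gripper is clear, I never moved the arm near the stirrer knob or the pipette, and the job is handed in at about 6 s.

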